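Make up the sampling kit and the balance-check kit

ROBOT

A 6-joint arm with a two-finger parallel gripper is mounted at the origin on a cart in front of the work surface, level with it; the furniture and walls round the work are solid. World frame = base frame: x ahead of the robot, y to its left, z up, the work surface at z = 0. Lengths are in mm, angles in rad, forces in N, time in s.
With the tool pointing down it reaches from about 275 to 750 mm from the base axis. Payload 10.2 kg.
Tool frame: the origin (TCP) lies between the finger pads; the fingertips stand 22 mm ahead of it and the grasp point (between the pads) lies 3 mm ahead of it (ctrl.nose_length is the distance from the TCP to the fingertips, in mm); z points along the fingers, y is the line along which they close (so a half turn about z gives the same grasp; the last joint's range is limited). The gripper opens to 85 mm and grips with 20 to 120 N. Pads are 22 mm wide; open, the fingers measure 114 mm over their backs; the gripper's body (76 mm by 85 mm) begins 54 mm behind the grasp point. The pads swing forward as they close: fully open they stand 13 mm farther back than shut.
Start: joints at [-1.525, 0.313, 1.498, -0, 1.331, -0.223], TCP at [139.413, -506.157, 222.494] pointing down, gripper open.
Joint ranges: [-2.94, 2.94], [-0.97, 2.17], [0.19, 2.56], [-1.23, 4.37], [0.02, 3.11], [-2.88, 2.88]. Speed limits (rad/s): [2.39, 2.39, 3.01, 3.14, 3.14, 3.14].

INTERFACE

Orientations are given as a unit quaternion [w, x, y, z].
In Python, from rig import sense, imaging, ctrl gives the robot as it stands. The module is installed in compiled form; this text tells all that it offers.
- The arm moves only by the tool apply_moves, never from a script. Its argument "commands" is a list of rows, each a list of 5 numbers: the gripper command: -1 is fully open, 1 is shut, values between are in proportion, then the shift along the tool's x, y, z in mm, then the turn about the tool's z in degrees. A call has 1 to 20 rows; each row shifts and turns the commanded pose from where the row before left it, along the tool's axes as they then stand; what a row does not reach is not made up. A row lasts 1/8 s, in which the tool goes at most 62.5 mm and 10.7 degrees, less where a joint would pass 70% of its speed; a pose out of reach is approached as far as the arm can. A call is refused whole if a number of a shift passes 62.5 or a number of a turn 10.7, either way. A call with a gripper value outside its range is refused whole. The fingers move at their own pace and stop on an object; "newtons" is the grip in N (left out, the last holds). Time passes only in rows, so rows that do not move let the fingers close. It gives the time, the measured TCP pose, the force, the opening and the grip force at its end, in the units of the state.
- sense(): the state, without advancing time (a new reading comes with each control period).
- imaging.capture(name): name is "scene" or "top"; returns the picture (420x560x3 uint8, blue, green, red); there is no depth.
- imaging.calibration(name): a dict with "camera_matrix" (3x3 intrinsics, pixels), "k1" (the pictures are not rectified: a ray, as slopes to the right and down, at radius r is drawn at 1 + k1 r^2 times it, then the intrinsics apply), "world_to_cam" (4x4, takes a point from world to camera coordinates). Camera axes: x right, y up, looking along -z (the intrinsics and any distortion apply to the point x, -y, -z); pixel columns grow to the right and rows downward; lengths in mm; the calibration is good to about 2 mm. A picture is of the moment at which its call begins. calibration takes no time and is no camera call.
- ctrl.finish_job(): hands the job in; it is judged then, once.
The state is a dict: "time_s": time; "joints": joint angles; "dq": joint speeds; "tau": joint torques, N m; "eef_pos": TCP position; "ee_rot": TCP orientation; "force": force on the tool from outside, world axes, zero at the start; "wrist_torque": the same for the moment, N m; "grip_width": opening from 0.0 (shut) to 1.0 (fully open); "grip_force": force on a finger pad.
Only numpy, scipy, OpenCV 4.12 (cv2) and the standard library are available. Lean on these libraries where they do the work, as an engineer would, in place of code of your own. Each camera call takes 0.05 s, during which the arm holds its last target. There are 200 camera calls.

TASK

Make up the two kits for this afternoon: the lidded aluminium tin, the amber bottle and the blue marker go in the green tray, the larger brass weight and the red marker in the yellow tray, each centred on its own black silhouette, the round things upright and the markers lying flat along their strips, either way round. Set everything down, do not drop it, and leave the smaller weight and the black marker where they are on the bench.

Things in the scene. Friction and masses are not known exactly. Their poses are not given: they have to be found in the camera images.
- green_tray: shallow green kit tray, fixed to the bench, 170 mm (its x) by 210 mm (its y), plus thin 11 mm lips at the two y ends; rim 8 mm high and 5 mm wide; flat green floor 4 mm above the bench. Origin: centre of the underside, on the bench top. Black flat silhouettes on the floor show the places, centres in the tray's frame: tin, 74 mm disc at x +40, y +50 mm; bottle, 57 mm disc at x +40, y -50 mm; marker, 26 x 138 mm strip along y at x -45, y 0 mm.
- yellow_tray: shallow yellow kit tray, fixed to the bench, 170 mm (its x) by 160 mm (its y), plus thin 11 mm lips at the two y ends; rim 8 mm high and 5 mm wide; flat yellow floor 4 mm above the bench. Origin: centre of the underside, on the bench top. Black flat silhouettes on the floor, centres in the tray's frame: weight, 44 mm disc at x +40, y 0 mm; marker, 26 x 138 mm strip along y at x -45, y 0 mm.
- lidded_tin: round bare-aluminium tin with its lid on (the lid does not come off), 64 mm diameter, 42 mm high; the wall below 29 mm height is 62 mm across. About 45 g. Origin: centre of the round underside; z is up along its axis. It starts standing on the bench.
- amber_bottle: amber glass bottle with white cap, 47 mm diameter, 87 mm high; straight round body up to 56 mm, narrower above (grip the body, not the cap). About 120 g. Origin: centre of the round underside; z is up along its axis. It starts standing on the bench.
- large_weight: the larger of the two brass weights, 34 mm diameter, 46 mm high, straight round body up to 30 mm, narrower above. About 500 g. Origin: centre of the round underside; z is up along its axis. It starts standing on the bench.
- small_weight: the smaller of the two brass weights, 26 mm diameter, 36 mm high; it belongs to no kit. Origin: centre of the round underside; z is up along its axis. It starts standing on the bench.
- blue_marker: felt marker, white barrel with blue cap, 15 mm wide, 128 mm long, 16 mm high. Origin: centre of the underside; its long axis is its own y axis. It starts lying flat on the bench. About 16 g.
- red_marker: felt marker, white barrel with red cap, 15 mm wide, 128 mm long, 16 mm high. Origin: centre of the underside; its long axis is its own y axis. It starts lying flat on the bench. About 16 g.
- black_marker: felt marker, white barrel with black cap, 15 mm wide, 128 mm long, 16 mm high; it belongs to no kit. Origin: centre of the underside; its long axis is its own y axis. It starts lying flat on the bench. About 16 g.
Things that resemble listed ones, but are neither listed nor needed, are in the scene too. Leave any pink or purple look-alike of the lidded_tin alone.

How it is judged (in metres and radians):
At the end, for the whole second after the job is handed in: Tin, bottle and blue marker in the green tray, larger weight and red marker in the yellow: each within 12 mm of its silhouette's centre along tray x and y, resting on the tray floor, level within 0.1 rad, markers within 0.2 rad of their strip (either way round), all at rest (x of lidded_tin in the frame of green_tray between 0.028 and 0.052 m and y of lidded_tin in the frame of green_tray between 0.038 and 0.062 m and z of lidded_tin in the frame of green_tray between 0 and 0.008 m and angle between each of lidded_tin, amber_bottle, blue_marker, large_weight, red_marker's own z axis and vertical below 0.1 rad and linear speed of each of lidded_tin, amber_bottle, blue_marker, large_weight, red_marker below 0.02 m/s and x of amber_bottle in the frame of green_tray between 0.028 and 0.052 m and y of amber_bottle in the frame of green_tray between -0.062 and -0.038 m and z of amber_bottle in the frame of green_tray between 0 and 0.008 m and x of blue_marker in the frame of green_tray between -0.057 and -0.033 m and y of blue_marker in the frame of green_tray between -0.012 and 0.012 m and z of blue_marker in the frame of green_tray between 0 and 0.008 m and angle between the y axis of blue_marker and the y axis of green_tray, either way round below 0.2 rad and x of large_weight in the frame of yellow_tray between 0.028 and 0.052 m and y of large_weight in the frame of yellow_tray between -0.012 and 0.012 m and z of large_weight in the frame of yellow_tray between 0 and 0.008 m and x of red_marker in the frame of yellow_tray between -0.057 and -0.033 m and y of red_marker in the frame of yellow_tray between -0.012 and 0.012 m and z of red_marker in the frame of yellow_tray between 0 and 0.008 m and angle between the y axis of red_marker and the y axis of yellow_tray, either way round below 0.2 rad); the robot touches nothing.
It fails at once if the small weight is moved more than 25 mm from where it stood (distance of small_weight from where it was at the start of the episode above 0.025 m).
It fails at once if the black marker is moved more than 25 mm from where it stood (distance of black_marker from where it was at the start of the episode above 0.025 m).
It fails at once if one of the five kit things is dropped (falls or flies free of the fingers faster than 0.7 m/s) ((contact force between the fingers and lidded_tin below 0.01 N and linear speed of lidded_tin above 0.7 m/s) or (contact force between the fingers and amber_bottle below 0.01 N and linear speed of amber_bottle above 0.7 m/s) or (contact force between the fingers and blue_marker below 0.01 N and linear speed of blue_marker above 0.7 m/s) or (contact force between the fingers and large_weight below 0.01 N and linear speed of large_weight above 0.7 m/s) or (contact force between the fingers and red_marker below 0.01 N and linear speed of red_marker above 0.7 m/s)).
It also fails if it takes over 136 s, if anything falls off the work surface, if the arm or the gripper's body presses on something with over 40 N, if the wrist force passes 120 N, or if a joint passes its speed limit or range.

## Working session

There is one attempt and no reset: what is moved stays moved. The work goes in short steps, Python scripts to look and compute and a tool call to move; the robot and the scene stay as the last step left them, time stands still between calls to the robot, and variables do not carry over. Pictures are saved under pics/ and viewed, at most 14 in all, crops included, and the job is handed in when it is done.

Besides the shell and the picture viewer there is one more tool, called after "Request:" by a JSON object that holds its "op" and its "data". apply_moves: Moves the arm, as the interface text tells. Its arguments: {"type":"object","properties":{"commands":{"type":"array","items":{"type":"array","items":{"type":"number"}}},"newtons":{"type":"number"}},"required":["commands"]}

```bash
mkdir -p pics; python3 - <<'E'
from rig import sense, imaging, ctrl
import cv2
for n in("top","scene"):
    cv2.imwrite(f"pics/{n}0.png",imaging.capture(n)); c=imaging.calibration(n); print(c)
s=sense();print(s, ctrl.nose_length)
E
```

```text
{'camera_matrix': array([[384.92797268,   0.        , 281.47098476],
       [  0.        , 384.92797268, 208.28633801],
       [  0.        ,   0.        ,   1.        ]]), 'k1': 0.024711495491314045, 'world_to_cam': array([[ 2.84333038e-02, -9.99167074e-01,  2.92695198e-02,
        -1.58509126e+02],
       [ 9.95504816e-01,  3.09512092e-02,  8.95108069e-02,
        -5.28237848e+02],
       [-9.03421780e-02,  2.65928599e-02,  9.95555679e-01,
        -1.13451631e+03],
       [ 0.00000000e+00,  0.00000000e+00,  0.00000000e+00,
         1.00000000e+00]])}
{'camera_matrix': array([[447.13247792,   0.        , 275.52313294],
       [  0.        , 447.13247792, 201.17024568],
       [  0.        ,   0.        ,   1.        ]]), 'k1': 0.04840356544027975, 'world_to_cam': array([[-7.27764296e-01, -6.85417458e-01,  2.37073548e-02,
         3.12364784e+02],
       [ 3.69736451e-01, -3.62996622e-01,  8.55294341e-01,
        -2.99781306e+02],
       [-5.77627983e-01,  6.31218157e-01,  5.17599799e-01,
        -1.30615629e+03],
       [ 0.00000000e+00,  0.00000000e+00,  0.00000000e+00,
         1.00000000e+00]])}
{'time_s': 0.1, 'joints': array([-1.52539314e+00,  3.13392078e-01,  1.49836895e+00,  2.98489294e-05,
        1.33100883e+00, -2.23426457e-01]), 'dq': array([ 0.000571  , -0.00101287, -0.00232287,  0.00099962,  0.00219397,
       -0.00109608]), 'tau': array([ 3.29462557e-03, -4.12895179e+01, -2.60141623e+01, -1.71646288e-04,
        2.94969977e-03,  2.20536336e-06]), 'eef_pos': array([ 139.41285286, -505.89869052,  221.99036852]), 'ee_rot': array([-5.84983309e-04,  9.90980225e-01,  1.34006892e-01,  6.67612542e-05]), 'force': array([-0.09063827,  0.88612057, -0.02534933]), 'wrist_torque': array([0.01371008, 0.04269946, 0.01350027]), 'grip_force': 0.0, 'grip_width': 1.0027288272302948} 22.0
```

View pics/top0.png

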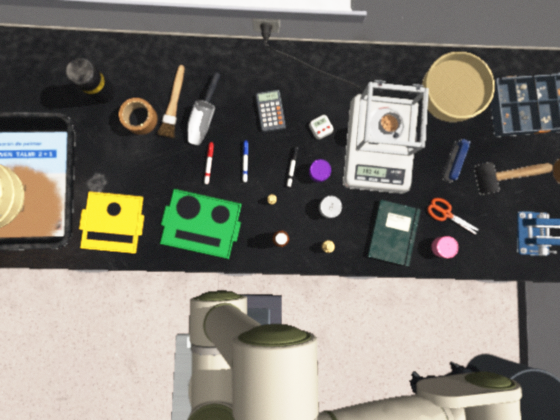

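View pics/scene0.png

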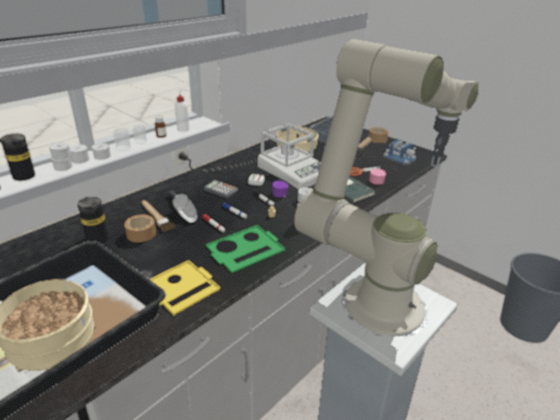

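The top view shows red, blue and black markers at (209,162), (245,161) and (292,166). The tin is at (331,207), the bottle at (282,239), and the brass weights at (272,199) and (328,246). The yellow tray is at (112,222) and the green one at (201,223). I'll zoom in next.

```bash
cat > h.py <<'E'
from rig import sense, imaging, ctrl
import cv2, numpy as np
C={n:imaging.calibration(n) for n in("top","scene")}
def p2w(uv,z,n="top"):
    c=C[n];K=c["camera_matrix"];k=c["k1"];M=c["world_to_cam"]
    d=[k,0,0,0,0]
    x=cv2.undistortPoints(np.array(uv,float).reshape(-1,1,2),K,np.array(d)).reshape(-1,2)
    R=M[:3,:3];o=-R.T@M[:3,3]
    r=np.c_[x[:,0],-x[:,1],-np.ones(len(x))]@R
    return o+r*((z-o[2])/r[:,2])[:,None]
def w2p(P,n="top"):
    c=C[n];M=c["world_to_cam"];q=np.atleast_2d(P)@M[:3,:3].T+M[:3,3]
    q=q*[1,-1,-1]
    return cv2.projectPoints(q.reshape(-1,1,3),np.zeros(3),np.zeros(3),c["camera_matrix"],np.array([c["k1"],0,0,0,0.]))[0].reshape(-1,2)
E
python3 - <<'E'
from h import *
im=cv2.imread("pics/top0.png")
c=im[130:275,185:360]; cv2.imwrite("pics/z1.png",cv2.resize(c,None,fx=4,fy=4,interpolation=cv2.INTER_CUBIC))
# trays
hsv=cv2.cvtColor(im,cv2.COLOR_BGR2HSV)
for nm,lo,hi,off in(("green",(50,120,60),(75,255,255),0),("yellow",(22,180,120),(34,255,255),0)):
    m=cv2.inRange(hsv,lo,hi)
    m=cv2.morphologyEx(m,cv2.MORPH_OPEN,np.ones((3,3)))
    cs,hi_=cv2.findContours(m,cv2.RETR_CCOMP,cv2.CHAIN_APPROX_NONE)
    i=max(range(len(cs)),key=lambda i:cv2.contourArea(cs[i]))
    w=p2w(cs[i],8)[:,:2].astype(np.float32); print(nm,cv2.minAreaRect(w))
    for j,cc in enumerate(cs):
        if hi_[0][j][3]==i and cv2.contourArea(cc)>40:
            a=p2w(cc,4)[:,:2].astype(np.float32); print(' hole',cv2.minAreaRect(a),a.mean(0))
E
```

```text
green ((481.5032653808594, 100.01181030273438), (237.0076904296875, 174.80101013183594), 79.20269012451172)
 hole ((437.2173767089844, 108.493408203125), (138.36875915527344, 27.382474899291992), 79.08892059326172) [437.3993  108.37258]
 hole ((511.43780517578125, 43.79280090332031), (55.21143341064453, 54.670509338378906), 2.3322768211364746) [511.41443   43.784145]
 hole ((530.6290283203125, 142.3861846923828), (71.62312316894531, 72.47960662841797), 47.578453063964844) [530.28815 142.14354]
yellow ((477.55059814453125, 365.8673095703125), (185.3995361328125, 173.57479858398438), 86.31448364257812)
 hole ((432.8561706542969, 369.73504638671875), (140.85171508789062, 28.84071922302246), 86.25831604003906) [432.8893  370.36163]
 hole ((517.6314086914062, 364.44671630859375), (43.1109619140625, 43.8159065246582), 48.47419738769531) [517.6065 364.2329]
```

View pics/z1.png

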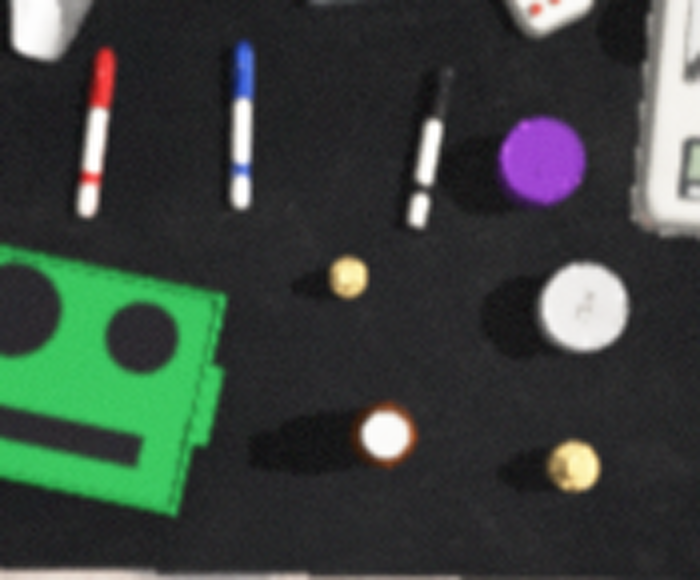

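The crop shows the larger weight lower right at about (328,246) and the smaller one at (272,199). The tin, bottle and markers are all clear of each other. Now I'll measure them.

```bash
python3 - <<'E'
from h import *
im=cv2.imread("pics/top0.png"); hsv=cv2.cvtColor(im,cv2.COLOR_BGR2HSV); g=hsv[...,2]
def blob(m,uv,z,close=0):
    if close: m=cv2.morphologyEx(m,cv2.MORPH_CLOSE,np.ones((close,close)))
    cs,_=cv2.findContours(m,cv2.RETR_EXTERNAL,cv2.CHAIN_APPROX_NONE)
    c=min(cs,key=lambda c:abs(cv2.pointPolygonTest(c,uv,True)) if cv2.pointPolygonTest(c,uv,True)<0 else -1)
    return p2w(c,z)[:,:2].astype(np.float32)
for n,uv,z,t in(("tin",(331,207),42,120),("bottlecap",(281.5,238.5),87,170),("large",(328,246),30,90),("small",(272,199),24,90)):
    m=((g>t)*255).astype(np.uint8); w=blob(m,uv,z); print(n,cv2.minEnclosingCircle(w),cv2.fitEllipse(w))
m=((g>60)*255).astype(np.uint8); print("bottle body z56",cv2.minEnclosingCircle(blob(m,(281.5,238.5),50)))
for n,uv in(("red",(209,162)),("blue",(245,161)),("black",(291,167))):
    m=((g>95)*255).astype(np.uint8); w=blob(m,uv,9,5); print(n,cv2.minAreaRect(w))
# tray fits
for n,P,Q in(("green",[(40,50),(40,-50),(-45,0)],[(530.5,142.3),(511.4,43.8),(437.3,108.45)]),):
    P=np.array(P,float);Q=np.array(Q);a=P-P.mean(0);b=Q-Q.mean(0)
    th=np.arctan2((a[:,0]*b[:,1]-a[:,1]*b[:,0]).sum(),(a*b).sum());R=np.array([[np.cos(th),-np.sin(th)],[np.sin(th),np.cos(th)]])
    o=Q.mean(0)-R@P.mean(0);print(n,np.degrees(th),o,P@R.T+o)
E
```

```text
tin ((541.91796875, -289.1513671875), 33.258880615234375) ((541.5493774414062, -288.876708984375), (63.368255615234375, 64.2310562133789), 53.055625915527344)
bottlecap ((441.9918212890625, -143.36912536621094), 16.60719871520996) ((442.02337646484375, -143.30894470214844), (30.888696670532227, 31.797643661499023), 15.589582443237305)
large ((423.4474182128906, -285.2548522949219), 19.489669799804688) ((423.60986328125, -285.45050048828125), (35.78181838989258, 37.38785934448242), 125.728271484375)
small ((560.4440307617188, -112.03099060058594), 16.066598892211914) ((560.7719116210938, -112.90355682373047), (26.224416732788086, 31.482666015625), 93.15375518798828)
bottle body z56 ((441.8900146484375, -144.71160888671875), 25.049375534057617)
red ((667.3245849609375, 84.29057312011719), (16.69585418701172, 131.90977478027344), 85.20914459228516)
blue ((677.431396484375, -27.310516357421875), (15.156041145324707, 131.37879943847656), 89.96699523925781)
black ((645.8878784179688, -169.50466918945312), (15.391153335571289, 85.85289764404297), 81.65249633789062)
green -10.708095785936063 [481.60315689 100.35106364] [[530.19689173 142.04817306]
 [511.61634624  43.78951783]
 [437.38676203 108.71230911]]
```

```bash
cat >> h.py <<'E'
def plan(x,y,z,th):
    s=sense();w,a,b,c=s["ee_rot"];p=s["eef_pos"];t=2*np.arctan2(b,a)
    t0=(np.degrees(t)+180)%360-180
    d=np.array([x,y,z])-p
    r=np.radians(th);xt=np.array([np.cos(r),np.sin(r)]);yt=np.array([np.sin(r),-np.cos(r)])
    print("pos",p.round(1),"yaw",round(t0,1),"turn first",round(t0-th,1),"then shift",round(d[:2]@xt,1),round(d[:2]@yt,1),round(-d[2],1),"dist",np.linalg.norm(d[:2]).round(), "grip",round(s["grip_width"],3),s["grip_force"].__round__(1),"F",s["force"].round(1),"t",round(s["time_s"],2))
E
python3 -c "
from h import *
plan(423.5,-285.4,30,15.4)"
```

```text
pos [ 139.4 -505.9  222. ] yaw 15.4 turn first 0.0 then shift 332.4 -137.1 192.0 dist 360.0 grip 1.003 0.0 F [-0.1  0.9 -0. ] t 0.1
```

Request:
{"op": "apply_moves", "data": {"commands": [[-1,20,-8,0,0],[-1,42,-17,0,0],[-1,42,-17,0,0],[-1,42,-17,0,0],[-1,42,-17,0,0],[-1,42,-17,0,0],[-1,42,-17,0,0],[-1,42,-17,0,0],[-1,18.5,-10,0,0],[-1,0,0,30,0],[-1,0,0,40,0],[-1,0,0,30,0],[-1,0,0,0,0],[-1,0,0,0,0]], "newtons": 60}}

```text
time_s: 1.85
eef_pos: [424.2, -285.8, 123.8]
ee_rot: [0.001, 0.991, 0.134, 0.001]
force: [-0.1, 0.7, 0.8]
grip_width: 0.997
grip_force: 0.0
```

```bash
python3 -c "
from h import *
plan(423.5,-285.4,30,15.4)"
```

```text
pos [ 424.2 -285.8  123.8] yaw 15.4 turn first 0.0 then shift -0.6 -0.5 93.8 dist 1.0 grip 0.997 0.0 F [-0.1  0.7  0.8] t 1.85
```

Request:
{"op": "apply_moves", "data": {"commands": [[-1,-0.5,0,35,0],[-1,0,0,35,0],[-1,0,0,15,0],[-1,0,0,8,0],[-1,0,0,0,0],[0,0,0,0,0],[1,0,0,0,0],[1,0,0,0,0],[1,0,0,0,0],[1,0,0,0,0],[1,0,0,0,0],[1,0,0,0,0]]}}

```text
time_s: 3.35
eef_pos: [423.3, -286.2, 29.8]
ee_rot: [0.0, 0.991, 0.134, 0.0]
force: [-0.6, -1.2, 4.6]
grip_width: 0.212
grip_force: 52.7
```

```bash
python3 -c "
from h import *
plan(517.6,364.4,170,15.4)"
```

```text
pos [ 423.3 -286.2   29.8] yaw 15.4 turn first -0.0 then shift 263.7 -602.2 -140.2 dist 657.0 grip 0.212 52.7 F [-0.6 -1.2  4.6] t 3.35
```

```bash
python3 - <<'E'
from h import *
im=imaging.capture("scene"); p=w2p([423,-286,20],"scene")[0].astype(int);print(p)
x,y=p; a=cv2.resize(im[max(0,y-50):y+40,x-60:x+60],None,fx=5,fy=5,interpolation=3)
im=imaging.capture("top"); p=w2p([423,-286,20])[0].astype(int);print(p)
cv2.imwrite("pics/g1.png",a)
E
```

```text
[327 207]
[327 246]
```

View pics/g1.png

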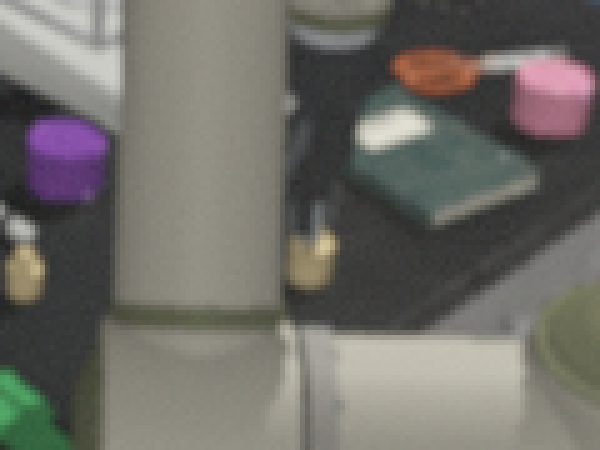

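The scene crop shows the weight at about (329,210) still standing, with a finger behind it. The opening of 0.212 doesn't match 34 mm, so I'll check from the top.

```bash
python3 - <<'E'
from h import *
im=imaging.capture("top"); x,y=w2p([423,-286,30])[0].astype(int);print(x,y)
a=cv2.resize(im[y-40:y+30,x-50:x+50],None,fx=6,fy=6,interpolation=3); cv2.imwrite("pics/g2.png",cv2.convertScaleAbs(a,alpha=1.5,beta=20))
E
```

```text
328 246
```

View pics/g2.png

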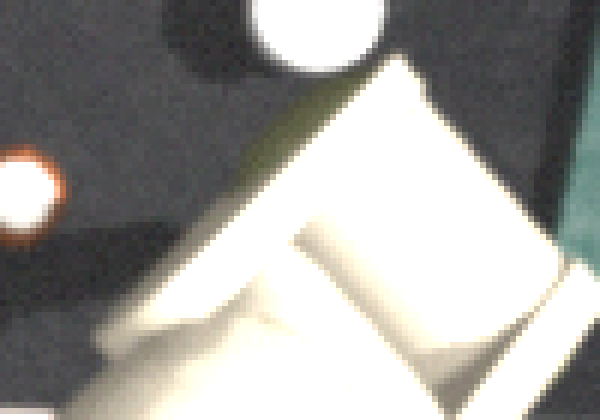

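Request:
{"op": "apply_moves", "data": {"commands": [[1,0,0,0,0],[1,0,0,0,0]]}}

```text
time_s: 3.75
eef_pos: [423.3, -286.2, 29.7]
ee_rot: [0.0, 0.991, 0.134, 0.0]
force: [-0.1, -1.9, 5.0]
grip_width: 0.216
grip_force: 52.9
```

The arm hides the grasp from the top camera. I'll test the stiffness by reducing the grip to see how the opening responds.

Request:
{"op": "apply_moves", "data": {"commands": [[1,0,0,0,0],[1,0,0,0,0],[1,0,0,0,0]], "newtons": 20}}

```text
time_s: 4.12
eef_pos: [423.3, -286.2, 29.8]
ee_rot: [0.0, 0.991, 0.134, 0.0]
force: [0.0, -2.2, 4.4]
grip_width: 0.213
grip_force: 52.9
```

Request:
{"op": "apply_moves", "data": {"commands": [[1,0,0,0,0],[1,0,0,0,0],[1,0,0,0,0]], "newtons": 40}}

```text
time_s: 4.5
eef_pos: [423.3, -286.2, 29.8]
ee_rot: [0.0, 0.991, 0.134, 0.0]
force: [0.1, -2.0, 5.7]
grip_width: 0.214
grip_force: 52.9
```

Request:
{"op": "apply_moves", "data": {"commands": [[-0.6,0,0,0,0],[-0.6,0,0,0,0],[-0.6,0,0,0,0],[-0.6,0,0,0,0]], "newtons": 20}}

```text
time_s: 5.0
eef_pos: [423.0, -285.8, 29.4]
ee_rot: [-0.0, 0.991, 0.134, -0.0]
force: [-0.1, 0.1, -0.3]
grip_width: 0.802
grip_force: 0.0
```

Request:
{"op": "apply_moves", "data": {"commands": [[1,0,0,0,0],[1,0,0,0,0],[1,0,0,0,0],[1,0,0,0,0],[1,0,0,0,0],[1,0,0,0,0]], "newtons": 20}}

```text
time_s: 5.75
eef_pos: [423.2, -286.0, 29.5]
ee_rot: [0.0, 0.991, 0.134, 0.0]
force: [-0.0, -1.9, -0.8]
grip_width: 0.243
grip_force: 17.1
```

Request:
{"op": "apply_moves", "data": {"commands": [[-0.6,0,0,0,0],[-0.6,0,0,0,0],[-0.6,0,0,4,0],[-0.6,0,0,4,0],[-0.6,0,0,0,0],[1,0,0,0,0],[1,0,0,0,0],[1,0,0,0,0],[1,0,0,0,0],[1,0,0,0,0],[1,0,0,0,0]], "newtons": 20}}

```text
time_s: 7.12
eef_pos: [423.2, -286.1, 21.7]
ee_rot: [0.0, 0.991, 0.134, 0.0]
force: [0.8, -1.7, 1.2]
grip_width: 0.344
grip_force: 17.8
```

Request:
{"op": "apply_moves", "data": {"commands": [[-0.6,0,0,0,0],[-0.6,0,0,0,0],[-0.6,0,0,3,0],[-0.6,0,0,0,0],[1,0,0,0,0],[1,0,0,0,0],[1,0,0,0,0],[1,0,0,0,0],[1,0,0,0,0],[1,0,0,0,0]], "newtons": 40}}

```text
time_s: 8.38
eef_pos: [423.2, -286.2, 18.9]
ee_rot: [0.0, 0.991, 0.134, 0.0]
force: [-1.3, 0.0, 5.8]
grip_width: 0.351
grip_force: 39.3
```

```bash
python3 - <<'E'
from h import *
im=imaging.capture("scene"); x,y=327,207
cv2.imwrite("pics/g3.png",cv2.resize(im[y-30:y+25,x-20:x+45],None,fx=9,fy=9,interpolation=3))
plan(423.5,-285.4,20,15.4)
E
```

```text
pos [ 423.3 -286.2   18.9] yaw 15.4 turn first 0.0 then shift 0.5 -0.7 -1.1 dist 1.0 grip 0.353 39.3 F [-1.7 -0.3  4.9] t 8.43
```

View pics/g3.png

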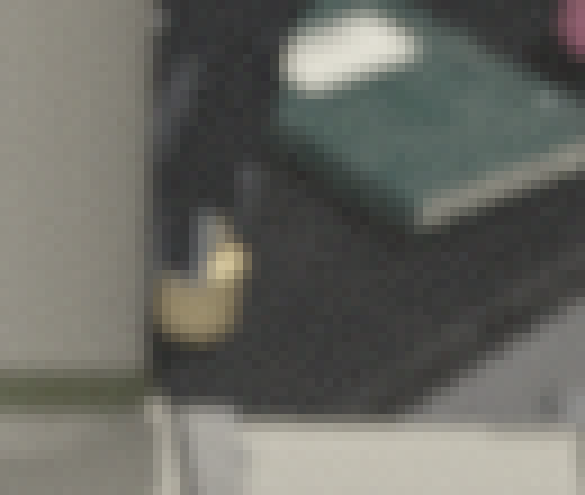

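The finger now sits beside the body, and the opening of about 0.35 fits 34 mm, so I'm lifting.

Request:
{"op": "apply_moves", "data": {"commands": [[1,0,0,-5,0],[1,0,0,-10,0],[1,0,0,-25,0],[1,0,0,-35,0],[1,0,0,-35,0],[1,0,0,-25,0],[1,0,0,-5,0],[1,0,0,0,0],[1,0,0,0,0]]}}

```text
time_s: 9.55
eef_pos: [422.7, -285.5, 157.3]
ee_rot: [-0.001, 0.991, 0.134, -0.001]
force: [0.8, 0.9, -4.7]
grip_width: 0.356
grip_force: 40.4
```

```bash
python3 - <<'E'
from h import *
plan(517.6,364.4,25,15.4)
E
```

```text
pos [ 422.7 -285.5  157.3] yaw 15.4 turn first -0.0 then shift 264.1 -601.3 132.3 dist 657.0 grip 0.356 40.4 F [ 0.8  0.9 -4.7] t 9.55
```

Request:
{"op": "apply_moves", "data": {"commands": [[1,8,-18,0,0],[1,15.5,-35.4,0,0],[1,15.5,-35.4,0,0],[1,15.5,-35.4,0,0],[1,15.5,-35.4,0,0],[1,15.5,-35.4,0,0],[1,15.5,-35.4,0,0],[1,15.5,-35.4,0,0],[1,15.5,-35.4,0,0],[1,15.5,-35.4,0,0],[1,15.5,-35.4,0,0],[1,15.5,-35.4,0,0],[1,15.5,-35.4,0,0],[1,15.5,-35.4,0,0],[1,15.5,-35.4,0,0],[1,15.5,-35.4,0,0],[1,15.5,-35.4,0,0],[1,8,-17,0,0],[1,0,0,0,0],[1,0,0,0,0]]}}

```text
time_s: 12.05
eef_pos: [517.2, 363.8, 158.0]
ee_rot: [0.0, 0.991, 0.134, -0.001]
force: [-0.3, -0.1, -4.6]
grip_width: 0.351
grip_force: 40.6
```

```bash
python3 - <<'E'
from h import *
plan(517.6,364.4,24,15.4)
E
```

```text
pos [517.2 363.8 158. ] yaw 15.4 turn first 0.0 then shift 0.5 -0.5 134.0 dist 1.0 grip 0.351 40.6 F [-0.3 -0.1 -4.6] t 12.05
```

Request:
{"op": "apply_moves", "data": {"commands": [[1,0.5,-0.5,20,0],[1,0,0,35,0],[1,0,0,35,0],[1,0,0,25,0],[1,0,0,12,0],[1,0,0,4,0],[1,0,0,0,0],[1,0,0,1.5,0],[1,0,0,1.5,0],[1,0,0,1,0],[1,0,0,0,0]]}}

```text
time_s: 13.42
eef_pos: [518.2, 364.6, 23.5]
ee_rot: [0.0, 0.991, 0.134, -0.0]
force: [-0.2, 0.5, -4.4]
grip_width: 0.353
grip_force: 40.6
```

Request:
{"op": "apply_moves", "data": {"commands": [[1,0,0,1,0],[1,0,0,0,0],[0.2,0,0,0,0],[-0.2,0,0,0,0],[-0.4,0,0,0,0],[-0.4,0,0,0,0],[-0.4,0,0,-10,0],[-0.4,0,0,-30,0],[-0.4,0,0,-40,0],[-0.4,0,0,-30,0],[-0.4,0,0,-5,0],[-0.4,0,0,0,0]]}}

```text
time_s: 14.92
eef_pos: [518.0, 364.5, 137.0]
ee_rot: [0.0, 0.991, 0.134, -0.0]
force: [-0.1, 0.4, -0.6]
grip_width: 0.697
grip_force: 0.0
```

```bash
python3 - <<'E'
from h import *
plan(667.3,84.3,100,-4.8)
E
```

```text
pos [518.  364.5 137. ] yaw 15.4 turn first 20.2 then shift 172.2 266.7 37.0 dist 318.0 grip 0.697 0.0 F [-0.1  0.4 -0.6] t 14.93
```

Request:
{"op": "apply_moves", "data": {"commands": [[-0.4,0,0,0,10.1],[-0.4,0,0,0,10.1],[-0.4,11.5,18,0,0],[-0.4,23,35.5,0,0],[-0.4,23,35.5,0,0],[-0.4,23,35.5,0,0],[-0.4,23,35.5,0,0],[-0.4,23,35.5,0,0],[-0.4,23,35.5,0,0],[-0.4,23,35.5,0,0],[0,0,0,25,0],[0,0,0,37,0],[0,0,0,20,0],[0,0,0,0,0]], "newtons": 20}}

```text
time_s: 16.68
eef_pos: [667.2, 84.1, 54.0]
ee_rot: [0.0, 0.999, -0.041, -0.001]
force: [-0.2, 0.4, -0.2]
grip_width: 0.499
grip_force: 0.0
```

```bash
python3 - <<'E'
from h import *
plan(667.3,84.3,25,-4.8)
E
```

```text
pos [667.2  84.1  54. ] yaw -4.7 turn first 0.1 then shift 0.1 -0.2 29.0 dist 0.0 grip 0.499 0.0 F [-0.2  0.4 -0.2] t 16.68
```

Request:
{"op": "apply_moves", "data": {"commands": [[0,0,0,15,0],[0,0,0,12,0],[0,0,0,3,0],[0,0,0,0,0],[0.4,0,0,0,0],[1,0,0,0,0],[1,0,0,0,0],[1,0,0,0,0],[1,0,0,0,0]]}}

```text
time_s: 17.8
eef_pos: [667.9, 84.6, 25.5]
ee_rot: [-0.0, 0.999, -0.042, 0.0]
force: [-0.8, -0.5, -0.4]
grip_width: 0.0
grip_force: 0.0
```

```bash
python3 - <<'E'
from h import *
im=imaging.capture("scene"); x,y=w2p([667,84,8],"scene")[0].astype(int);print(x,y,w2p([[667,84,0],[667,84,25],[731,79,8],[603,90,8]],"scene"))
cv2.imwrite("pics/g4.png",cv2.resize(im[y-45:y+35,x-50:x+50],None,fx=7,fy=7,interpolation=3))
E
```

```text
212 222 [[212.51476001 224.02601798]
 [212.17921297 218.31898733]
 [202.36580538 214.89803595]
 [222.73216803 230.00063303]]
```

View pics/g4.png

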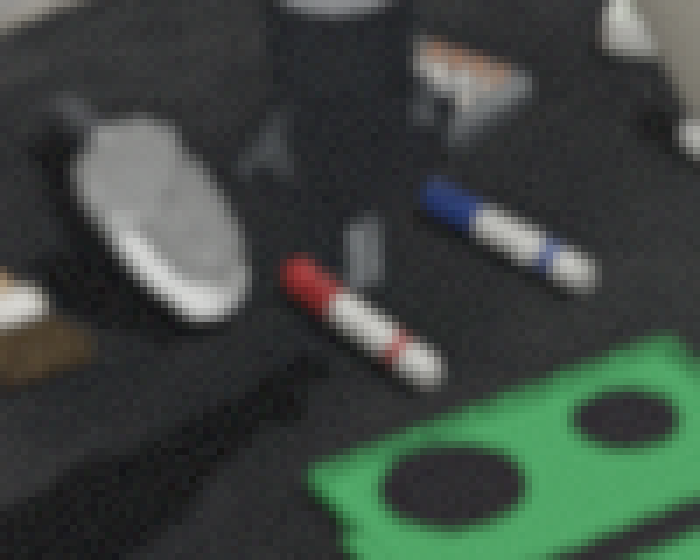

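The red marker is undisturbed, with its centre at scene pixel (214,223). The shut fingertips end at about (214,218.5), above it at z≈25, so the tips sit roughly 20 mm higher than stated. I'll open and feel downward in small steps.

Request:
{"op": "apply_moves", "data": {"commands": [[0.1,0,0,0,0],[0.1,0,0,0,0],[0.1,0,0,0,0],[0.1,0,0,4,0],[0.1,0,0,4,0],[0.1,0,0,2,0],[0.1,0,0,0,0]]}}

```text
time_s: 18.73
eef_pos: [667.8, 84.6, 15.2]
ee_rot: [-0.0, 0.999, -0.042, -0.0]
force: [0.8, 0.5, 0.4]
grip_width: 0.452
grip_force: 0.0
```

Request:
{"op": "apply_moves", "data": {"commands": [[0.1,0,0,2,0],[0.1,0,0,1,0],[0.1,0,0,0,0]]}}

```text
time_s: 19.1
eef_pos: [667.8, 84.6, 12.4]
ee_rot: [0.0, 0.999, -0.042, -0.0]
force: [-0.0, 0.1, -1.2]
grip_width: 0.454
grip_force: 0.0
```

Request:
{"op": "apply_moves", "data": {"commands": [[0.1,0,0,2,0],[0.1,0,0,1,0],[0.1,0,0,0,0]]}}

```text
time_s: 19.48
eef_pos: [667.8, 84.6, 9.3]
ee_rot: [-0.0, 0.999, -0.042, -0.0]
force: [-0.1, 0.8, 0.3]
grip_width: 0.444
grip_force: 0.0
```

Request:
{"op": "apply_moves", "data": {"commands": [[0.1,0,0,2,0],[0.1,0,0,1,0],[0.1,0,0,0,0]]}}

```text
time_s: 19.85
eef_pos: [667.8, 84.6, 6.4]
ee_rot: [-0.0, 0.999, -0.042, -0.0]
force: [-0.8, 0.3, 0.4]
grip_width: 0.452
grip_force: 0.0
```

Request:
{"op": "apply_moves", "data": {"commands": [[0.5,0,0,0,0],[1,0,0,0,0],[1,0,0,0,0],[1,0,0,0,0],[1,0,0,0,0]]}}

```text
time_s: 20.48
eef_pos: [667.9, 84.6, 6.5]
ee_rot: [-0.0, 0.999, -0.042, 0.0]
force: [-0.2, 0.1, -0.6]
grip_width: -0.001
grip_force: 0.0
```

```bash
python3 - <<'E'
from h import *
im=imaging.capture("scene"); x,y=212,222
a=cv2.resize(im[y-45:y+35,x-40:x+40],None,fx=5,fy=5,interpolation=3)
im=imaging.capture("top"); x,y=w2p([667,84,8])[0].astype(int);print(x,y)
b=cv2.resize(im[y-40:y+40,x-40:x+40],None,fx=5,fy=5,interpolation=3)
cv2.imwrite("pics/g5.png",np.hstack([a,b]))
E
```

```text
208 163
```

View pics/g5.png

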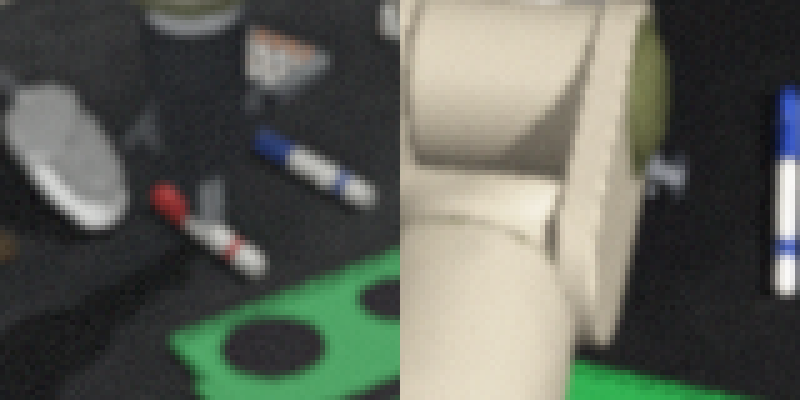

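The scene view shows the shut tips ending at about (213.4,222.6), just on top of the marker, and the marker hasn't moved. The tips really are about 30 mm above where the reported TCP puts them, so I'll keep feeling downward with the gripper open.

Request:
{"op": "apply_moves", "data": {"commands": [[0.1,0,0,0,0],[0.1,0,0,0,0],[0.1,0,0,0,0],[0.1,0,0,2,0],[0.1,0,0,2,0],[0.1,0,0,1,0],[0.1,0,0,0,0]]}}

```text
time_s: 21.45
eef_pos: [667.8, 84.6, 1.4]
ee_rot: [0.0, 0.999, -0.042, -0.0]
force: [-0.0, 0.1, -0.2]
grip_width: 0.448
grip_force: 0.0
```

Request:
{"op": "apply_moves", "data": {"commands": [[0.1,0,0,2,0],[0.1,0,0,2,0],[0.1,0,0,0,0],[0.1,0,0,0,0]]}}

```text
time_s: 21.95
eef_pos: [667.9, 84.6, -2.5]
ee_rot: [0.0, 0.999, -0.042, 0.0]
force: [0.1, 0.9, -0.4]
grip_width: 0.453
grip_force: 0.0
```

Request:
{"op": "apply_moves", "data": {"commands": [[0.5,0,0,0,0],[1,0,0,0,0],[1,0,0,0,0],[1,0,0,0,0],[1,0,0,0,0]]}}

```text
time_s: 22.58
eef_pos: [668.0, 84.6, -2.4]
ee_rot: [-0.0, 0.999, -0.042, 0.0]
force: [0.6, 0.1, 1.7]
grip_width: 0.152
grip_force: 21.6
```

Request:
{"op": "apply_moves", "data": {"commands": [[0.1,0,0,0,0],[0.1,0,0,0,0],[0.1,0,0,2,0],[0.1,0,0,2,0],[0.1,0,0,0,0],[0.6,0,0,0,0],[1,0,0,0,0],[1,0,0,0,0],[1,0,0,0,0],[1,0,0,0,0]]}}

```text
time_s: 23.82
eef_pos: [668.0, 84.6, -6.4]
ee_rot: [-0.0, 0.999, -0.042, 0.0]
force: [-1.3, 0.5, 2.5]
grip_width: 0.153
grip_force: 22.3
```

Request:
{"op": "apply_moves", "data": {"commands": [[1,0,0,-5,0],[1,0,0,-10,0],[1,0,0,-25,0],[1,0,0,-30,0],[1,0,0,-15,0],[1,0,0,-5,0],[1,0,0,0,0]]}}

```text
time_s: 24.7
eef_pos: [667.6, 84.6, 82.9]
ee_rot: [-0.0, 0.999, -0.042, -0.0]
force: [0.5, -0.2, -1.1]
grip_width: 0.155
grip_force: 22.1
```

```bash
python3 - <<'E'
from h import *
im=imaging.capture("scene"); x,y=212,212
a=cv2.resize(im[y-45:y+35,x-40:x+40],None,fx=5,fy=5,interpolation=3)
im=imaging.capture("top"); x,y=w2p([517,364,8])[0].astype(int);print(x,y)
b=cv2.resize(im[y-30:y+50,x-40:x+40],None,fx=5,fy=5,interpolation=3)
cv2.imwrite("pics/g6.png",np.hstack([a,b]))
plan(432.9,369.8,0,86.3)
E
```

```text
112 208
pos [667.4  84.6  82.4] yaw -4.8 turn first -91.1 then shift 269.4 -252.4 82.4 dist 369.0 grip 0.152 22.1 F [ 0.5 -0.2  0.2] t 24.8
```

View pics/g6.png

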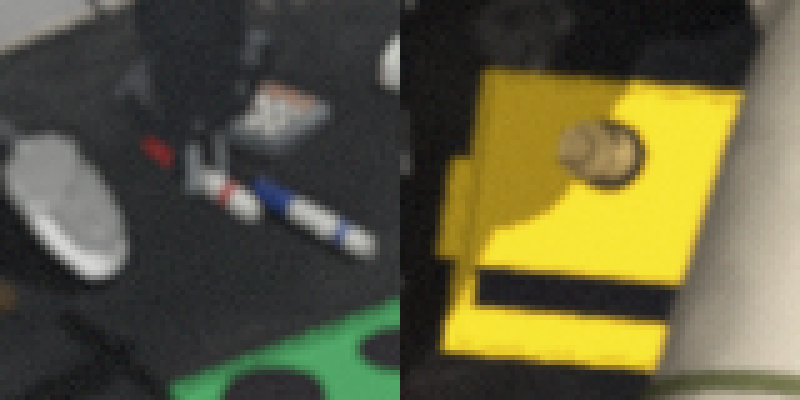

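The scene crop shows the red marker held level. In the top crop the weight stands on the yellow tray's disc, at about px (112,208). Next I carry the marker to its strip.

Request:
{"op": "apply_moves", "data": {"commands": [[1,0,0,-10,-5],[1,0,0,-10,-10.5],[1,0,0,0,-10.5],[1,0,0,0,-10.5],[1,0,0,0,-10.5],[1,0,0,0,-10.5],[1,0,0,0,-10.5],[1,0,0,0,-10.5],[1,0,0,0,-10.5],[1,0,0,0,-2.1],[1,15,-14,0,0],[1,30,-28,0,0],[1,30,-28,0,0],[1,30,-28,0,0],[1,30,-28,0,0],[1,30,-28,0,0],[1,30,-28,0,0],[1,30,-28,0,0],[1,30,-28,0,0],[1,14.4,-14.4,0,0]]}}

```text
time_s: 27.3
eef_pos: [432.1, 370.9, 103.2]
ee_rot: [-0.0, 0.73, 0.684, -0.0]
force: [0.6, 0.5, 0.5]
grip_width: 0.152
grip_force: 22.1
```

Request:
{"op": "apply_moves", "data": {"commands": [[1,0,0,0,0],[1,0,0,20,0],[1,0,0,25,0],[1,0,0,20,0],[1,0,0,0,0]]}}

```text
time_s: 27.92
eef_pos: [433.6, 368.4, 37.3]
ee_rot: [-0.0, 0.73, 0.683, -0.001]
force: [-0.1, -0.1, 0.2]
grip_width: 0.151
grip_force: 22.1
```

```bash
python3 - <<'E'
from h import *
plan(432.9,369.8,-2,86.3)
E
```

```text
pos [433.6 368.4  37.3] yaw 86.2 turn first -0.1 then shift 1.3 -0.8 39.3 dist 2.0 grip 0.151 22.1 F [-0.1 -0.1  0.2] t 27.93
```

Request:
{"op": "apply_moves", "data": {"commands": [[1,1.3,-0.8,18,0],[1,0,0,14,0],[1,0,0,4,0],[1,0,0,1,0],[1,0,0,1,0],[1,0,0,0.6,0],[1,0,0,0,0]]}}

```text
time_s: 28.8
eef_pos: [432.7, 371.2, 0.1]
ee_rot: [0.0, 0.73, 0.684, 0.0]
force: [-0.6, -0.1, -0.3]
grip_width: 0.152
grip_force: 22.1
```

Request:
{"op": "apply_moves", "data": {"commands": [[1,-1,0,1,0],[1,0,0,1,0],[1,0,0,0.5,0],[1,0,0,0,0],[1,0,0,0,0]]}}

```text
time_s: 29.42
eef_pos: [432.6, 370.1, -2.4]
ee_rot: [0.0, 0.73, 0.684, -0.0]
force: [-1.8, -1.7, 4.7]
grip_width: 0.151
grip_force: 22.7
```

Request:
{"op": "apply_moves", "data": {"commands": [[0.5,0,0,0,0],[0.3,0,0,0,0],[0.1,0,0,0,0],[0.1,0,0,-10,0],[0.1,0,0,-30,0],[0.1,0,0,-40,0],[0.1,0,0,-15,0],[0.1,0,0,-5,0],[0.1,0,0,0,0]]}}

```text
time_s: 30.55
eef_pos: [432.2, 369.9, 96.5]
ee_rot: [-0.0, 0.73, 0.684, -0.001]
force: [-0.4, -0.3, -0.5]
grip_width: 0.451
grip_force: 0.0
```

```bash
python3 - <<'E'
from h import *
plan(677.4,-27.3,100,0)
E
```

```text
pos [432.2 369.9  96.5] yaw 86.3 turn first 86.3 then shift 245.2 397.2 -3.5 dist 467.0 grip 0.451 0.0 F [-0.4 -0.3 -0.5] t 30.55
```

Request:
{"op": "apply_moves", "data": {"commands": [[0.1,0,0,0,9.8],[0.1,0,0,0,10.2],[0.1,0,0,0,10.2],[0.1,0,0,0,10.2],[0.1,0,0,0,10.2],[0.1,0,0,0,10.2],[0.1,0,0,0,10.2],[0.1,0,0,0,10.2],[0.1,0,0,0,5.1],[0.1,12.2,20.2,0,0],[0.1,23.3,37.7,0,0],[0.1,23.3,37.7,0,0],[0.1,23.3,37.7,0,0],[0.1,23.3,37.7,0,0],[0.1,23.3,37.7,0,0],[0.1,23.3,37.7,0,0],[0.1,23.3,37.7,0,0],[0.1,23.3,37.7,0,0],[0.1,23.3,37.7,0,0],[0.1,23.3,37.7,0,0]]}}

```text
time_s: 33.05
eef_pos: [677.9, -28.3, 95.7]
ee_rot: [-0.0, 1.0, -0.0, -0.001]
force: [-0.2, 1.4, -0.1]
grip_width: 0.452
grip_force: 0.0
```

Request:
{"op": "apply_moves", "data": {"commands": [[0.1,0,0,0,0],[0.1,0,0,20,0],[0.1,0,0,30,0],[0.1,0,0,15,0],[0.1,0,0,0,0]]}}

```text
time_s: 33.67
eef_pos: [677.0, -26.5, 31.2]
ee_rot: [-0.0, 1.0, 0.0, -0.001]
force: [-0.6, -0.0, 0.2]
grip_width: 0.448
grip_force: 0.0
```

```bash
python3 - <<'E'
from h import *
plan(677.4,-27.3,-6.4,0)
E
```

```text
pos [677.  -26.5  31.2] yaw 0.0 turn first 0.0 then shift 0.4 0.8 37.6 dist 1.0 grip 0.448 0.0 F [-0.6 -0.   0.2] t 33.67
```

Request:
{"op": "apply_moves", "data": {"commands": [[0.1,0,0.5,15,0],[0.1,0,0,15,0],[0.1,0,0,5,0],[0.1,0,0,2.5,0],[0.1,0,0,0,0],[0.5,0,0,0,0],[1,0,0,0,0],[1,0,0,0,0],[1,0,0,0,0]]}}

```text
time_s: 34.8
eef_pos: [678.1, -27.7, -4.6]
ee_rot: [0.0, 1.0, 0.0, 0.0]
force: [-0.6, -0.2, 4.0]
grip_width: 0.151
grip_force: 20.9
```

Request:
{"op": "apply_moves", "data": {"commands": [[1,0,0,-5,0],[1,0,0,-10,0],[1,0,0,-25,0],[1,0,0,-30,0],[1,0,0,-30,0],[1,0,0,-10,0],[1,0,0,0,0]]}}

```text
time_s: 35.67
eef_pos: [677.8, -27.6, 105.0]
ee_rot: [0.0, 1.0, 0.0, 0.0]
force: [-0.8, -0.0, -0.2]
grip_width: 0.153
grip_force: 20.4
```

```bash
python3 - <<'E'
from h import *
plan(437.3,108.5,-2,79.2)
E
```

```text
pos [677.8 -27.6 105. ] yaw 0.0 turn first -79.2 then shift 88.6 -261.7 107.0 dist 276.0 grip 0.153 20.4 F [-0.8 -0.  -0.2] t 35.67
```

Request:
{"op": "apply_moves", "data": {"commands": [[1,0,0,0,-5],[1,0,0,0,-10.2],[1,0,0,0,-10.2],[1,0,0,0,-10.2],[1,0,0,0,-10.2],[1,0,0,0,-10.2],[1,0,0,0,-10.2],[1,0,0,0,-10.2],[1,0,0,0,-2.8],[1,5.6,-16.7,0,0],[1,11,-32.5,0,0],[1,11,-32.5,0,0],[1,11,-32.5,0,0],[1,11,-32.5,0,0],[1,11,-32.5,0,0],[1,11,-32.5,0,0],[1,11,-32.5,0,0],[1,6,-17.5,0,0],[1,0,0,20,0],[1,0,0,30,0]]}}

```text
time_s: 38.17
eef_pos: [437.0, 108.6, 53.9]
ee_rot: [0.0, 0.77, 0.638, 0.0]
force: [1.0, 0.4, -0.3]
grip_width: 0.152
grip_force: 20.4
```

Request:
{"op": "apply_moves", "data": {"commands": [[1,0,0,20,0],[1,0,0,10,0],[1,0,0,0,0],[1,0,0,0,0]]}}

```text
time_s: 38.67
eef_pos: [437.6, 108.5, 25.4]
ee_rot: [0.0, 0.77, 0.637, 0.0]
force: [-0.8, -0.4, -0.4]
grip_width: 0.153
grip_force: 20.4
```

```bash
python3 - <<'E'
from h import *
plan(437.3,108.5,-0.6,79.2)
E
```

```text
pos [437.6 108.5  25.4] yaw 79.2 turn first 0.0 then shift -0.0 -0.3 26.0 dist 0.0 grip 0.153 20.4 F [-0.8 -0.4 -0.4] t 38.67
```

Request:
{"op": "apply_moves", "data": {"commands": [[1,0,0,12,0],[1,0,0,8,0],[1,0,0,3,0],[1,0,0,1,0],[1,0,0,1,0],[1,0,0,1,0],[1,0,0,0.5,0],[1,0,0,0,0],[1,0,0,0,0]]}}

```text
time_s: 39.8
eef_pos: [437.5, 108.5, -0.7]
ee_rot: [0.0, 0.77, 0.637, 0.0]
force: [-4.2, -0.4, 14.1]
grip_width: 0.153
grip_force: 22.0
```

Request:
{"op": "apply_moves", "data": {"commands": [[0.5,0,0,0,0],[0.3,0,0,0,0],[0.1,0,0,0,0],[0.1,0,0,-10,0],[0.1,0,0,-30,0],[0.1,0,0,-40,0],[-0.5,0,0,-40,0],[-1,0,0,-20,0],[-1,0,0,0,0]]}}

```text
time_s: 40.92
eef_pos: [438.0, 108.5, 139.9]
ee_rot: [0.001, 0.77, 0.637, 0.001]
force: [-0.1, -0.0, -0.4]
grip_width: 1.0
grip_force: 0.0
```

```bash
python3 - <<'E'
from h import *
plan(541.6,-288.9,100,15)
plan(541.6,-288.9,100,79)
E
```

```text
pos [438.  108.5 139.9] yaw 79.2 turn first 64.2 then shift -2.7 410.7 39.9 dist 411.0 grip 1.0 0.0 F [-0.1 -0.  -0.4] t 40.92
pos [438.  108.5 139.9] yaw 79.2 turn first 0.2 then shift -370.3 177.6 39.9 dist 411.0 grip 1.0 0.0 F [-0.1 -0.  -0.4] t 40.92
```

Request:
{"op": "apply_moves", "data": {"commands": [[-1,0,0,0,5],[-1,0,0,0,10.5],[-1,0,0,0,10.5],[-1,0,0,0,10.5],[-1,0,0,0,10.5],[-1,0,0,0,10.5],[-1,0,0,0,10.5],[-1,0,0,0,10.5],[-1,0,0,0,10.7],[-1,8,17,0,0],[-1,16.3,35.6,0,0],[-1,16.3,35.6,0,0],[-1,16.3,35.6,0,0],[-1,16.3,35.6,0,0],[-1,16.3,35.6,0,0],[-1,16.3,35.6,0,0],[-1,16.3,35.6,0,0],[-1,16.3,35.6,0,0],[-1,16.3,35.6,0,0],[-1,16.3,35.6,0,0]], "newtons": 30}}

```text
time_s: 43.42
eef_pos: [540.7, -289.5, 136.9]
ee_rot: [-0.001, 0.996, -0.087, -0.001]
force: [0.4, 0.6, -0.3]
grip_width: 0.997
grip_force: 0.0
```

Request:
{"op": "apply_moves", "data": {"commands": [[-1,0,0,0,0],[-1,0,0,25,0],[-1,0,0,35,0],[-1,0,0,25,0],[-1,0,0,0,0],[-1,0,0,0,0]]}}

```text
time_s: 44.18
eef_pos: [541.3, -288.4, 54.3]
ee_rot: [0.0, 0.996, -0.087, 0.0]
force: [0.7, -0.3, -0.2]
grip_width: 1.003
grip_force: 0.0
```

```bash
python3 - <<'E'
from h import *
plan(541.6,-288.9,-5,-10)
E
```

```text
pos [ 541.3 -288.4   54.3] yaw -10.0 turn first 0.0 then shift 0.4 0.4 59.3 dist 1.0 grip 1.003 0.0 F [ 0.7 -0.3 -0.2] t 44.17
```

Request:
{"op": "apply_moves", "data": {"commands": [[-1,0.4,0.4,15,0],[-1,0,0,15,0],[-1,0,0,10,0],[-1,0,0,5,0],[-1,0,0,0,0]]}}

```text
time_s: 44.8
eef_pos: [541.2, -289.0, 8.1]
ee_rot: [-0.0, 0.996, -0.087, -0.0]
force: [0.4, 0.2, 0.1]
grip_width: 1.002
grip_force: 0.0
```

Request:
{"op": "apply_moves", "data": {"commands": [[-1,0,0,5,0],[-1,0,0,4,0],[-1,0,0,0,0]]}}

```text
time_s: 45.18
eef_pos: [541.1, -288.9, -0.9]
ee_rot: [-0.0, 0.996, -0.087, -0.0]
force: [0.5, -1.0, -0.0]
grip_width: 1.002
grip_force: 0.0
```

Request:
{"op": "apply_moves", "data": {"commands": [[0,0,0,0,0],[1,0,0,0,0],[1,0,0,0,0],[1,0,0,0,0],[1,0,0,0,0]]}}

```text
time_s: 45.8
eef_pos: [541.5, -289.0, -0.0]
ee_rot: [0.0, 0.996, -0.087, 0.0]
force: [-1.2, 2.2, 5.1]
grip_width: 0.718
grip_force: 32.8
```

Request:
{"op": "apply_moves", "data": {"commands": [[1,0,0,-4,0],[1,0,0,-8,0],[1,0,0,-20,0],[1,0,0,-30,0],[1,0,0,-30,0],[1,0,0,-30,0],[1,0,0,-10,0],[1,0,0,0,0],[1,0,0,0,0]]}}

```text
time_s: 46.92
eef_pos: [540.8, -288.7, 130.0]
ee_rot: [-0.001, 0.996, -0.087, -0.001]
force: [-0.7, -0.1, 0.2]
grip_width: 0.714
grip_force: 32.7
```

```bash
python3 - <<'E'
from h import *
plan(530.3,142.1,3,-10)
im=imaging.capture("scene"); x,y=w2p([541,-289,130],"scene")[0].astype(int);print(x,y)
cv2.imwrite("pics/g7.png",cv2.resize(im[y-40:y+40,x-50:x+50],None,fx=6,fy=6,interpolation=3))
E
```

```text
pos [ 540.8 -288.7  130. ] yaw -10.0 turn first -0.0 then shift -85.2 -422.4 127.0 dist 431.0 grip 0.714 32.7 F [-0.7 -0.1  0.2] t 46.92
306 171
```

View pics/g7.png

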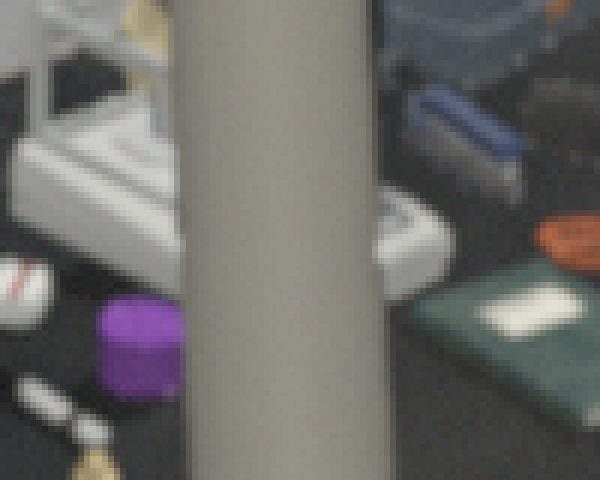

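The arm blocks this view, but the opening held at 0.714, so the tin is in the grip. I'll carry it to the green tray.

Request:
{"op": "apply_moves", "data": {"commands": [[1,-4,-18,0,0],[1,-7.2,-36,0,0],[1,-7.2,-36,0,0],[1,-7.2,-36,0,0],[1,-7.2,-36,0,0],[1,-7.2,-36,0,0],[1,-7.2,-36,0,0],[1,-7.2,-36,0,0],[1,-7.2,-36,0,0],[1,-7.2,-36,0,0],[1,-7.2,-36,0,0],[1,-7.2,-36,0,0],[1,-2,-8.4,0,0],[1,0,0,15,0],[1,0,0,30,0],[1,0,0,30,0],[1,0,0,20,0],[1,0,0,5,0],[1,0,0,0,0]]}}

```text
time_s: 49.35
eef_pos: [530.7, 141.2, 31.3]
ee_rot: [0.0, 0.996, -0.088, -0.0]
force: [0.4, -0.1, -0.7]
grip_width: 0.717
grip_force: 32.8
```

```bash
python3 - <<'E'
from h import *
plan(530.3,142.1,4,-10)
im=imaging.capture("scene"); x,y=w2p([530,142,30],"scene")[0].astype(int);print(x,y)
cv2.imwrite("pics/g8.png",cv2.resize(im[y-45:y+35,x-50:x+50],None,fx=6,fy=6,interpolation=3))
E
```

```text
pos [530.7 141.2  31.3] yaw -10.0 turn first -0.0 then shift -0.6 -0.8 27.3 dist 1.0 grip 0.717 32.8 F [ 0.4 -0.1 -0.7] t 49.35
225 239
```

View pics/g8.png

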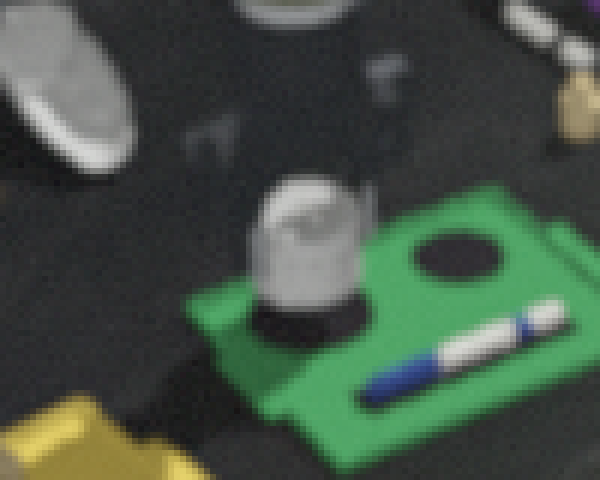

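The tin hangs level over its disc (crop (308,245)), and the blue marker lies on its strip. Lowering.

Request:
{"op": "apply_moves", "data": {"commands": [[1,-0.5,-0.5,12,0],[1,0,0,8,0],[1,0,0,4,0],[1,0,0,1,0],[1,0,0,1,0],[1,0,0,1,0],[1,0,0,0,0]]}}

```text
time_s: 50.28
eef_pos: [530.4, 142.3, 4.5]
ee_rot: [-0.0, 0.996, -0.087, 0.0]
force: [-0.3, 0.2, -0.1]
grip_width: 0.718
grip_force: 32.8
```

Request:
{"op": "apply_moves", "data": {"commands": [[1,0,0,0.5,0],[1,0,0,0,0],[1,0,0,0,0]]}}

```text
time_s: 50.65
eef_pos: [530.4, 142.3, 4.0]
ee_rot: [-0.0, 0.996, -0.087, 0.0]
force: [-1.0, 1.1, 1.3]
grip_width: 0.716
grip_force: 32.9
```

Request:
{"op": "apply_moves", "data": {"commands": [[1,0,0,0.5,0],[0.2,0,0,0,0],[-0.5,0,0,0,0],[-0.8,0,0,0,0],[-0.9,0,0,0,0],[-0.9,0,0,0,0],[-0.9,0,0,-10,0],[-0.9,0,0,-30,0],[-0.9,0,0,-40,0],[-0.9,0,0,-40,0],[-0.9,0,0,-20,0],[-0.9,0,0,0,0]]}}

```text
time_s: 52.15
eef_pos: [531.0, 142.4, 145.2]
ee_rot: [-0.0, 0.996, -0.087, 0.002]
force: [0.1, 1.3, -0.1]
grip_width: 0.953
grip_force: 0.0
```

```bash
python3 - <<'E'
from h import *
plan(442,-143.8,100,-10)
E
```

```text
pos [531.  142.4 145.2] yaw -10.0 turn first 0.0 then shift -38.0 297.3 45.2 dist 300.0 grip 0.953 0.0 F [ 0.1  1.3 -0.1] t 52.15
```

Request:
{"op": "apply_moves", "data": {"commands": [[-0.9,-2,17,0,0],[-0.9,-4.5,35,0,0],[-0.9,-4.5,35,0,0],[-0.9,-4.5,35,0,0],[-0.9,-4.5,35,0,0],[-0.9,-4.5,35,0,0],[-0.9,-4.5,35,0,0],[-0.9,-4.5,35,0,0],[-0.9,-4.5,35,0,0],[-0.9,0,0,0,0],[-0.9,0,0,20,0],[-0.9,0,0,30,0],[-0.9,0,0,20,0],[-0.9,0,0,0,0],[-0.9,0,0,0,0]]}}

```text
time_s: 54.02
eef_pos: [441.5, -143.5, 73.9]
ee_rot: [0.0, 0.996, -0.087, 0.0]
force: [0.6, -0.1, 0.7]
grip_width: 0.949
grip_force: 0.0
```

```bash
python3 - <<'E'
from h import *
plan(442,-143.8,18,-10)
E
```

```text
pos [ 441.5 -143.5   73.9] yaw -10.0 turn first 0.0 then shift 0.6 0.2 55.9 dist 1.0 grip 0.949 0.0 F [ 0.6 -0.1  0.7] t 54.02
```

Request:
{"op": "apply_moves", "data": {"commands": [[-0.9,0.5,0,15,0],[-0.9,0,0,15,0],[-0.9,0,0,10,0],[-0.9,0,0,5,0],[-0.9,0,0,0,0]]}}

```text
time_s: 54.65
eef_pos: [441.8, -143.6, 28.1]
ee_rot: [-0.0, 0.996, -0.087, -0.0]
force: [-0.3, 0.6, 0.8]
grip_width: 0.948
grip_force: 0.0
```

Request:
{"op": "apply_moves", "data": {"commands": [[-0.9,0,0,4,0],[-0.9,0,0,3,0],[-0.9,0,0,2,0],[-0.9,0,0,0,0]]}}

```text
time_s: 55.15
eef_pos: [441.7, -143.6, 19.3]
ee_rot: [-0.0, 0.996, -0.087, -0.0]
force: [-0.1, 0.4, -0.1]
grip_width: 0.953
grip_force: 0.0
```

Request:
{"op": "apply_moves", "data": {"commands": [[0,0,0,0,0],[1,0,0,0,0],[1,0,0,0,0],[1,0,0,0,0],[1,0,0,0,0]], "newtons": 40}}

```text
time_s: 55.78
eef_pos: [442.0, -143.7, 19.7]
ee_rot: [0.0, 0.996, -0.087, 0.0]
force: [-1.2, 0.9, 4.6]
grip_width: 0.534
grip_force: 41.1
```

Request:
{"op": "apply_moves", "data": {"commands": [[1,0,0,-4,0],[1,0,0,-8,0],[1,0,0,-20,0],[1,0,0,-30,0],[1,0,0,-30,0],[1,0,0,-20,0],[1,0,0,-5,0],[1,0,0,0,0],[1,0,0,0,0]]}}

```text
time_s: 56.9
eef_pos: [441.4, -143.4, 135.6]
ee_rot: [-0.0, 0.996, -0.087, -0.001]
force: [0.8, -0.6, -1.7]
grip_width: 0.533
grip_force: 41.2
```

```bash
python3 - <<'E'
from h import *
plan(511.6,43.8,23.7,-10)
E
```

```text
pos [ 441.4 -143.4  135.6] yaw -10.0 turn first -0.0 then shift 36.6 -196.6 111.9 dist 200.0 grip 0.533 41.2 F [ 0.8 -0.6 -1.7] t 56.9
```

Request:
{"op": "apply_moves", "data": {"commands": [[1,3.6,-16.6,0,0],[1,5.5,-30,0,0],[1,5.5,-30,0,0],[1,5.5,-30,0,0],[1,5.5,-30,0,0],[1,5.5,-30,0,0],[1,5.5,-30,0,0],[1,0,0,0,0],[1,0,0,15,0],[1,0,0,30,0],[1,0,0,30,0],[1,0,0,15,0],[1,0,0,5,0],[1,0,0,0,0],[1,0,0,0,0]]}}

```text
time_s: 58.78
eef_pos: [512.5, 43.5, 42.2]
ee_rot: [0.0, 0.996, -0.087, 0.001]
force: [0.1, -0.3, -1.2]
grip_width: 0.534
grip_force: 41.3
```

```bash
python3 - <<'E'
from h import *
plan(511.6,43.8,23.7,-10)
E
```

```text
pos [512.5  43.5  42.2] yaw -10.0 turn first -0.0 then shift -1.0 -0.1 18.5 dist 1.0 grip 0.534 41.3 F [ 0.1 -0.3 -1.2] t 58.77
```

Request:
{"op": "apply_moves", "data": {"commands": [[1,-1,0,8,0],[1,0,0,5,0],[1,0,0,2,0],[1,0,0,1,0],[1,0,0,1,0],[1,0,0,1,0],[1,0,0,0,0],[1,0,0,0,0]]}}

```text
time_s: 59.78
eef_pos: [511.2, 43.8, 23.7]
ee_rot: [0.0, 0.996, -0.087, 0.0]
force: [-1.0, 0.4, 4.6]
grip_width: 0.528
grip_force: 41.8
```

Request:
{"op": "apply_moves", "data": {"commands": [[1,0,0,0.5,0],[1,0,0,0.3,0],[1,0,0,0,0]]}}

```text
time_s: 60.15
eef_pos: [511.3, 43.8, 23.6]
ee_rot: [0.0, 0.996, -0.087, 0.0]
force: [-4.5, -0.1, 12.9]
grip_width: 0.533
grip_force: 42.9
```

Request:
{"op": "apply_moves", "data": {"commands": [[0.4,0,0,-0.5,0],[-0.2,0,0,0,0],[-0.5,0,0,0,0],[-0.5,0,0,0,0],[-0.5,0,0,-10,0],[-0.5,0,0,-25,0],[-0.5,0,0,-40,0],[-0.5,0,0,-40,0],[-0.5,0,0,-35,0],[-0.5,0,0,-10,0],[-0.5,-10,20,0,0],[-0.5,-15,35,0,0],[-0.5,-15,35,0,0],[-0.5,-15,35,0,0],[-0.5,-15,35,0,0],[-0.5,-15,35,0,0],[-0.5,-15,35,0,0],[-0.5,-15,35,0,0],[-0.5,-15,35,0,0],[-0.5,0,0,0,0]]}}

```text
time_s: 62.65
eef_pos: [329.8, -230.2, 182.4]
ee_rot: [-0.0, 0.996, -0.089, -0.001]
force: [-0.0, -0.2, -0.3]
grip_width: 0.751
grip_force: 0.0
```

```bash
python3 - <<'E'
from h import *
im=imaging.capture("top"); cv2.imwrite("pics/t9.png",im); s=imaging.capture("scene")
a=cv2.resize(im[150:270,70:250],None,fx=4,fy=4,interpolation=3)
b=cv2.resize(s[190:320,130:310],None,fx=3,fy=3,interpolation=3)
cv2.imwrite("pics/g9.png",a);cv2.imwrite("pics/g10.png",b)
E
```

```text
(no output)
```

View pics/g9.png

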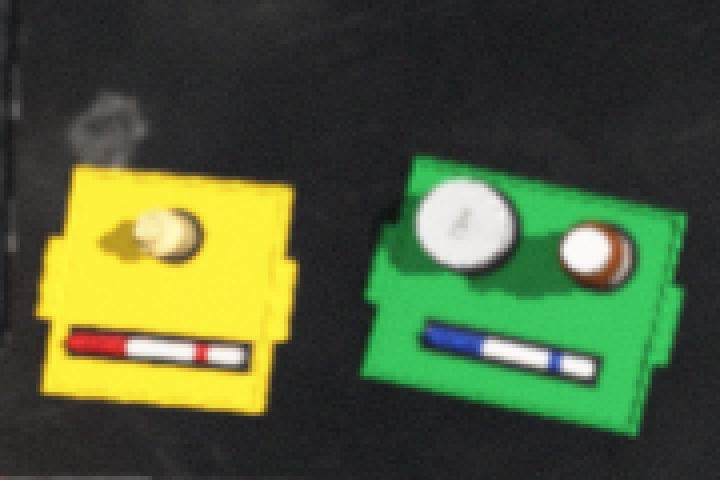

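View pics/g10.png

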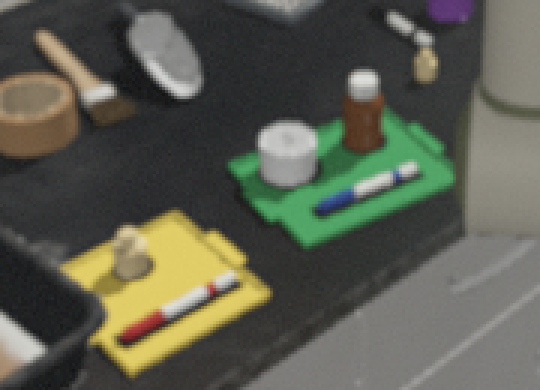

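All five things stand or lie on their silhouettes: weight (155,235), red marker (157,349), tin (466,226), bottle (595,252) and blue marker (510,352) in crop pixels. I'll do a numeric check against the tray frames.

```bash
python3 - <<'E'
from h import *
G=(np.array([481.6,100.35]),-10.7); Y=(np.array([475.2,367.1]),-3.7)
def f(n,uv,z,T):
    uv=(np.array(uv,float)+.5)/4-.5+[70,150]; w=p2w(uv,z)[:,:2]; a=np.radians(T[1]);R=np.array([[np.cos(a),-np.sin(a)],[np.sin(a),np.cos(a)]])
    q=(w-T[0])@R; print(n,q.mean(0).round(1), np.degrees(np.arctan2(*(q[1]-q[0]))).round(1) if len(q)>1 else "")
f("tin",[(466,225)],46,G);f("bottle",[(586,248)],91,G);f("weight knob",[(153,232)],48,Y)
f("red",[(65,343),(248,355)],12,Y);f("blue",[(423,335),(598,368)],12,G)
E
```

```text
tin [39.9 46. ] 
bottle [ 40.  -50.3] 
weight knob [42.  -2.2] 
red [-42.6  -1.4] 178.6
blue [-44.3  -1. ] 178.4
```

```bash
python3 -c "
from rig import ctrl
print(ctrl.finish_job())"
```

```text
the job is handed in; nothing more can be done
None
```

Both kits are made up and the job is handed in: in the last pictures all five things are upright or flat, each within about 4 mm of its silhouette's centre, and the smaller weight and the black marker were never touched.

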